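# Set up the sample place of a refill counter

### The arm

A 6-joint arm with a two-finger parallel gripper is mounted at the origin on the work surface. World frame = base frame: x ahead of the robot, y to its left, z up, the work surface at z = 0. Lengths are in m, angles in degrees, forces in N, time in s.
With the tool pointing down it reaches from about 0.375 to 0.9 m from the base axis. Payload 3.1 kg.
Tool frame: the origin (TCP) lies at the very end of the fingers, on their centre line; the grasp point (between the pads) lies behind it (bot.grip_depth is the z of the grasp point in the tool frame, in m); z points along the fingers, y is the direction in which the jaws open and shut (so a half turn about z gives the same grasp; the last joint's range is limited). The gripper opens to 87 mm and grips with 3 to 60 N. Pads are 19 mm wide; open, the fingers measure 117 mm over their backs; the gripper's body (75 mm by 190 mm) begins 51 mm behind the grasp point.
Start: joints at [-77.779, 30.224, 82.088, -0, 67.689, -10.227], TCP at [0.239, -0.578, 0.223] pointing down, gripper open.
Joint ranges: [-176.69, 176.69], [-43.24, 126.21], [12.49, 139.97], [-82, 262], [0, 151.66], [-163.58, 163.58]. Speed limits (degrees/s): [159.86, 159.86, 180, 180, 180, 180].

### API

Orientations are given as a 3x3 rotation matrix whose columns are the frame's x, y, z axes.
In Python, from rig import bot, vision gives the robot as it stands. The module is installed in compiled form; this text tells all that it offers.
- The arm moves only by the shell command python3 -m jog 'ROWS'. ROWS is JSON, a list of rows, each a list of 3 entries, a list of its own where there are three numbers: the shift along the tool's x, y, z in mm, then the turn, a rotation vector about the tool's x, y, z in degrees, then the closure, from 0 (fully open) to 1 (shut). In form: [[[dx, dy, dz], [wx, wy, wz], fingers], ...]. A call has 1 to 12 rows; each row is the pose to reach, as a shift and turn from the pose commanded when the call began, along the tool's axes at that moment; what a row does not reach only later rows make up. A row lasts 1/12 s, in which the tool goes at most 41.7 mm and 7.16 degrees, less where a joint would pass 70% of its speed; a pose out of reach is approached as far as the arm can. A call with a gripper value outside its range is refused whole. The fingers move at their own pace and stop on an object; the grip force is fixed at half the most. Time passes only in rows, so rows that repeat a pose let the fingers close. It gives the time, the measured TCP pose, the force and the opening at its end, in the units of the state.
- bot.read_state(): the state, without advancing time (a new reading comes with each control period).
- vision.capture(name): name is "side" or "top" or "wrist"; returns the picture (400x640x3 uint8, red, green, blue); there is no depth.
- vision.camera_info(name): a dict with "intrinsics" (3x3 intrinsics, pixels), "camera_from_world" (4x4, takes a point from world to camera coordinates); the wrist camera has in their place "mount" (4x4, takes a point from camera to tool coordinates, whose origin is the TCP and whose axes are the flange's). Camera axes: x right, y up, looking along -z (the intrinsics and any distortion apply to the point x, -y, -z); pixel columns grow to the right and rows downward; lengths in m; the calibration is good to about 2 mm. The wrist camera is an equidistant fisheye: a pixel r from the principal point sees the ray r / f radians off the axis. A picture is of the moment at which its call begins: read the wrist's pose just before it. camera_info takes no time and is no camera call.
- bot.hand_in(): hands the job in, once; it reports no verdict.
The state is a dict: "time_s": time; "joint_positions": joint angles; "qvel": joint speeds; "tau": joint torques, N m; "position": TCP position; "tcp_rot": TCP orientation; "force": force on the tool from outside, world axes, zero at the start; "moment": the same for the moment, N m; "opening": opening from 0.0 (shut) to 1.0 (fully open).
Only numpy, scipy, OpenCV 4.12 (cv2) and the standard library are available. Lean on these libraries where they do the work, as an engineer would, in place of code of your own. Each camera call takes 0.05 s, during which the arm holds its last target. There are 200 camera calls.

### The job

Set up the sample place at the refill counter: lay the drip grate on the drip tray so that both locating pins come up through its two holes and it lies flat on the rim, then stand the swing-top bottle on the grate in the middle of the part left of the grate's handle (left and right as seen from the robot) and the open steel beaker in the middle of the part right of the handle, and put the wooden lid on the beaker. Stand the white price-tag block upright on the counter just in front of the tray (on the robot's side), about 2 cm from it, centred on it and parallel to its edge. Leave the small cup, jar and brass weight where they are, never knock the bottle over, and at the end leave everything standing, let go and at rest.

Things in the scene. Friction and masses are not known exactly. Their poses are not given: they have to be found in the camera images.
- tray: Drip tray, open steel box fixed to the counter at its left or right: 130 (x) by 240 (y) by 24 mm high, walls 5. Origin: centre of its underside, on the counter. x points away from the robot, y to the robot's left (within 0.2 rad); front edge at x = -65. Two pins at x = 0, y = -102 and 102: 8 mm thick, tops 46 mm above the counter, upper 8 mm tapering to 3 mm.
- grate_grip (a point): Drip grate: loose slotted plate 130 (x) by 240 (y) by 6 mm, 0.45 kg, two 13 mm holes at x = 0, y = -102 and 102; a half turn makes no difference. Handle on its centre: bar 50 long (x), 10 wide (y), 26 to 40 mm above the underside. Point: bar's centre, 33 mm above the underside. Starts flat on the counter; on the tray its top is 30 mm up. Middles of its two parts: 52 mm from the handle along y.
- bottle_mid (a point): Swing-top bottle of green glass with a white stopper, 154 mm tall, about 0.25 kg: body 48 mm in diameter up to 75 mm, shoulder up to 100 mm, then a straight neck 22 mm in diameter up to 138 mm, stopper 18 mm in diameter on top. This point lies on its axis 77 mm above its underside. z up; round, so yaw means nothing.
- beaker_mid (a point): Open stainless beaker, a straight cylinder 52 mm in diameter and 75 mm tall, wall 3 mm (mouth 46 mm), about 0.15 kg. This point lies on its axis, half-way up, 37.5 mm above its underside. z up; round, so yaw means nothing.
- lid_mid (a point): Wooden lid for the beaker, about 0.05 kg: cork plug 34 mm in diameter and 10 mm high at the bottom, wooden disc 58 mm in diameter from 10 to 16 mm, upright knob 18 mm in diameter from 16 to 46 mm. This point lies on its axis half-way up, 23 mm above its underside. On the beaker the plug hangs inside the mouth and the disc lies on the rim. z up; round, so yaw means nothing.
- tag_mid (a point): White price-tag block, grey display on both faces, 0.12 kg: upright slab 18 mm thick (x), 70 wide (y), 50 tall, on a foot 34 by 70, 5 mm high. Point: its centre, 25 mm above its underside. x is across the slab, y along it, z up; either face may look to the robot.
- cup_mid (a point): Bystander: small white cup, 38 mm across the mouth, 45 mm tall; point on its axis half-way up. To be left alone.
- jar_mid (a point): Bystander: small jar with a brass cap, 40 mm in diameter, 55 mm tall; point on its axis half-way up. To be left alone.
- weight_mid (a point): Bystander: brass weight, 36 mm in diameter, 30 mm high with a 12 mm button on top; point on its axis half-way up. To be left alone.
Not all that is in view belongs to the job. What is shaped like the part that bears bottle_mid but pink or red is not meant.

How it is judged (in metres and radians):
At the end, for the whole second after the job is handed in: Grate flat on the rim over both pins (6 mm, 0.06 rad). Bottle left, beaker right of the handle, upright, within 18 mm along and 20 mm across the tray of 52 mm from it. Lid seated, 9 mm. Tag upright, centre 107 mm before the tray's centre, within 20 mm, 0.26 rad. All released, at rest (x of grate_grip in the frame of tray between -0.006 and 0.006 m and y of grate_grip in the frame of tray between -0.006 and 0.006 m and z of grate_grip in the frame of tray between 0.054 and 0.06 m and angle between the y axis of grate_grip and the y axis of tray, either way round below 0.06 rad and angle between grate_grip's own z axis and vertical below 0.05 rad and x of bottle_mid in the frame of tray between -0.02 and 0.02 m and y of bottle_mid in the frame of tray between 0.034 and 0.07 m and z of bottle_mid in the frame of tray between 0.102 and 0.112 m and angle between each of bottle_mid, beaker_mid, lid_mid, tag_mid's own z axis and vertical below 0.08 rad and x of beaker_mid in the frame of tray between -0.02 and 0.02 m and y of beaker_mid in the frame of tray between -0.07 and -0.034 m and z of beaker_mid in the frame of tray between 0.0625 and 0.0725 m and horizontal distance between lid_mid and beaker_mid below 0.009 m and z of lid_mid in the frame of beaker_mid between 0.0465 and 0.0545 m and x of tag_mid in the frame of tray between -0.127 and -0.087 m and y of tag_mid in the frame of tray between -0.02 and 0.02 m and height (world z) of tag_mid between 0.021 and 0.029 m and angle between the y axis of tag_mid and the y axis of tray, either way round below 0.26 rad and linear speed of each of grate, bottle, beaker, lid, tag below 0.02 m/s); the robot touches nothing.
It fails at once if the cup, the jar or the brass weight is moved by more than 30 mm or knocked over (distance of any of cup_mid, jar_mid, weight_mid from where it was at the start of the episode above 0.03 m or angle between any of cup_mid, jar_mid, weight_mid's own z axis and vertical above 0.8 rad).
It fails at once if the bottle is knocked over (angle between bottle_mid's own z axis and vertical above 0.8 rad).
It also fails if it takes over 134 s, if anything falls off the work surface, if the arm or the gripper's body presses on something with over 40 N, if the wrist force passes 120 N, or if a joint passes its speed limit or range.

## Working session

There is one attempt and no reset: what is moved stays moved. The work goes in short steps, Python scripts to look and compute and a shell command to move; the robot and the scene stay as the last step left them, time stands still between calls to the robot, and variables do not carry over. Pictures are saved under pics/ and viewed, about 12 in all and at most 16, crops included, and the job is handed in when it is done.

```bash
mkdir -p pics; ls; python3 - <<'E'
from rig import bot, vision
import cv2
for n in ("side","top","wrist"):
    print(n,vision.camera_info(n)) if n else 0
    cv2.imwrite(f"pics/{n}0.png",vision.capture(n)[:,:,::-1])
s=bot.read_state();print(s,bot.grip_depth)
E
```

```text
pics
side {'intrinsics': array([[392.35791845,   0.        , 320.66116823],
       [  0.        , 392.35791845, 198.1022424 ],
       [  0.        ,   0.        ,   1.        ]]), 'camera_from_world': array([[-0.96940753, -0.24475538,  0.01854332,  0.56757855],
       [ 0.17761743, -0.64733606,  0.74122067, -0.1682993 ],
       [-0.16941398,  0.72183851,  0.67100527, -0.82484319],
       [ 0.        ,  0.        ,  0.        ,  1.        ]])}
top {'intrinsics': array([[374.65215582,   0.        , 318.12615652],
       [  0.        , 374.65215582, 202.44090936],
       [  0.        ,   0.        ,   1.        ]]), 'camera_from_world': array([[-0.00605882, -0.99996818, -0.00518938,  0.00297714],
       [ 0.99739403, -0.00641614,  0.07186088, -0.61308711],
       [-0.07189189, -0.00474047,  0.99740116, -0.78175754],
       [ 0.        ,  0.        ,  0.        ,  1.        ]])}
wrist {'intrinsics': array([[309.70691629,   0.        , 317.32345893],
       [  0.        , 309.70691629, 199.5757747 ],
       [  0.        ,   0.        ,   1.        ]]), 'mount': array([[-3.24712716e-04,  9
[... 402 characters left out ...]
5e+01, -1.14376281e-03,
        6.76906029e+01, -1.02261051e+01]), 'qvel': array([ 0.02791806, -0.16725122, -0.18799793,  0.07797749, -0.02630474,
        0.00285789]), 'tau': array([ 5.45724270e-04, -4.40429306e+01, -1.76842672e+01,  6.33784267e-02,
        5.52543544e-02, -8.37195512e-05]), 'position': array([ 0.23857263, -0.57708074,  0.2218082 ]), 'tcp_rot': array([[ 9.24221108e-01,  3.81857575e-01, -3.68315639e-04],
       [ 3.81857654e-01, -9.24219741e-01,  1.61309162e-03],
       [ 2.75566669e-04, -1.63149747e-03, -9.99998631e-01]]), 'force': array([ 0.26272393, -0.1002735 ,  0.85486844]), 'moment': array([-0.05134557,  0.01665666, -0.02877473]), 'opening': 1.0001198028662273} -0.0187
```

View pics/top0.png

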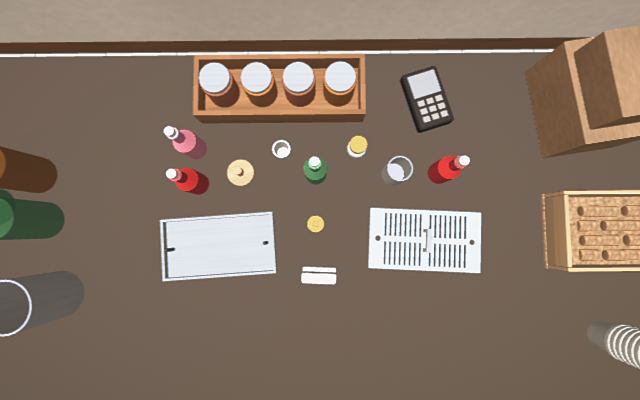

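View pics/side0.png

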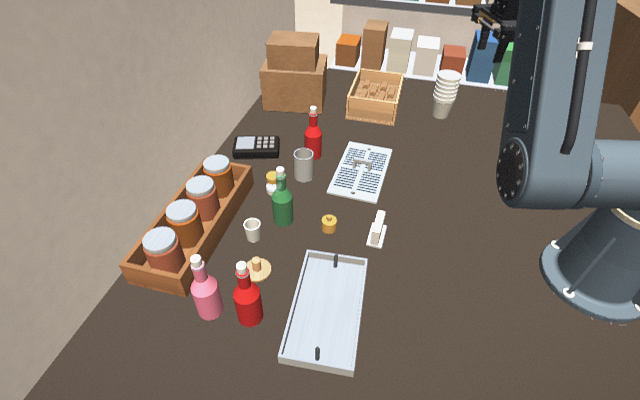

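Top view: the tray is at the left (160–276, 211–281) and the grate at the right (369–481, 208–273). The green bottle is at (315,168), the beaker at (398,170), the lid at (240,172) and the tag at (319,276). The cup (281,149), jar (357,147) and weight (315,224) are also visible. I'll zoom in for measuring.

```bash
cat > h.py <<'E'
import numpy as np, cv2
from rig import bot, vision
def ray(cam,u,v,z):
    i=vision.camera_info(cam);K=i['intrinsics'];T=i['camera_from_world'];R=T[:3,:3];c=-R.T@T[:3,3]
    d=R.T@np.array([(u-K[0,2])/K[0,0],-(v-K[1,2])/K[1,1],-1]);return c+d*(z-c[2])/d[2]
def wray(u,v,z,s,cam='wrist'):
    i=vision.camera_info('wrist');K=i['intrinsics'];M=i['mount']
    x=u-K[0,2];y=v-K[1,2];r=np.hypot(x,y);th=r/K[0,0];k=np.sin(th)/max(r,1e-9)
    d=M[:3,:3]@np.array([x*k,-y*k,-np.cos(th)])
    R=s['tcp_rot'];d=R@d;c=s['position']+R@M[:3,3];return c+d*(z-c[2])/d[2]
def proj(cam,p):
    i=vision.camera_info(cam);K=i['intrinsics'];T=i['camera_from_world'];q=T[:3,:3]@p+T[:3,3]
    return K[0,2]-K[0,0]*q[0]/q[2],K[1,2]+K[1,1]*q[1]/q[2]
def wproj(p,s):
    i=vision.camera_info('wrist');K=i['intrinsics'];M=i['mount']
    q=M[:3,:3].T@(s['tcp_rot'].T@(np.array(p)-s['position'])-M[:3,3])
    th=np.arctan2(np.hypot(q[0],q[1]),-q[2]);h=np.hypot(q[0],q[1]);f=K[0,0]
    return K[0,2]+f*th*q[0]/h,K[1,2]-f*th*q[1]/h
def shift(target):  # world target TCP -> tool-axis shift, mm
    s=bot.read_state();return s['tcp_rot'].T@(np.array(target)-s['position'])*1000
def look(cam,name,box=None,scale=1):
    s=bot.read_state();im=vision.capture(cam)[:,:,::-1]
    if box: im=im[box[1]:box[3],box[0]:box[2]]
    cv2.imwrite(f'pics/{name}.png',cv2.resize(im,None,fx=scale,fy=scale,interpolation=cv2.INTER_CUBIC));return s
E
python3 -c "
from h import *
im=cv2.imread('pics/top0.png')[125:290,155:485]
cv2.imwrite('pics/topz.png',cv2.resize(im,None,fx=2.4,fy=2.4,interpolation=cv2.INTER_CUBIC))"
```

```text
(no output)
```

View pics/topz.png

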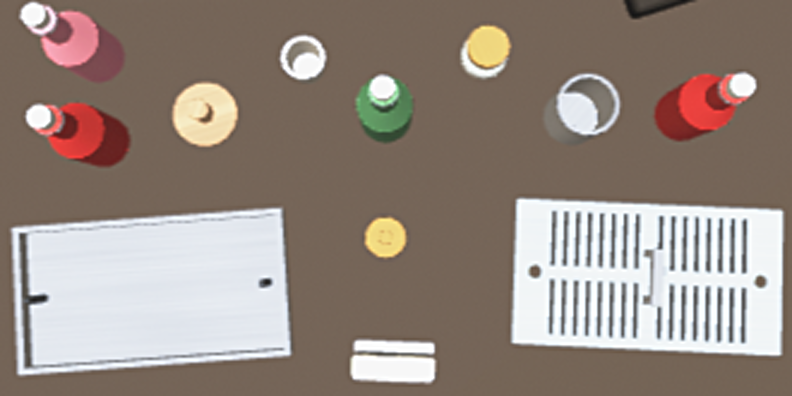

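```bash
python3 - <<'E'
from h import *
np.set_printoptions(precision=4,suppress=True)
Z=lambda u,v,z:ray('top',155+u/2.4,125+v/2.4,z)
tc=[Z(*p,.024) for p in((12,228),(284,208),(291,355),(18,375))]
print('tray',np.mean(tc,0),[np.degrees(np.arctan2(-(b-a)[0],-(b-a)[1])) if 0 else (a-b)[:2] for a,b in((tc[0],tc[1]),(tc[3],tc[2]))])
print('pins',Z(28,299,.046),Z(260,283,.046))
gc=[Z(*p,.006) for p in((517,198),(783,210),(781,355),(512,344))]
print('grate',np.mean(gc,0),(gc[0]-gc[1])[:2],(gc[3]-gc[2])[:2],'holes',Z(535,271,.006),Z(761,282,.006),'bar',Z(657,278,.04))
for n,u,v,z in(('bottle',382,86,.154),('beaker',588,104,.075),('lid',205,114,.016),('knob',201,109,.046),('tag',393,370,.05),('tagL',352,370,.05),('tagR',435,370,.05),('footback',393,341,.005),('cup',304,57,.045),('jar',489,47,.055),('weight',385,237,.03)):
    print(n,Z(u,v,z))
for n,u,v,z in(('bottle',281,169,.154),('beaker',304,156,.075),('knob',257,263,.046)):print(n,'side',ray('side',u,v,z))
E
```

```text
tray [0.5209 0.2125 0.024 ] [array([-0.0163,  0.2424]), array([-0.0161,  0.2404])]
pins [0.5157 0.3127 0.046 ] [0.5282 0.1128 0.046 ]
grate [ 0.5308 -0.2322  0.006 ] [0.0124 0.2412] [0.0111 0.2412] holes [ 0.5362 -0.1302  0.006 ] [ 0.5251 -0.3339  0.006 ] bar [ 0.5303 -0.2304  0.04  ]
bottle [0.679  0.0052 0.154 ]
beaker [ 0.6771 -0.1665  0.075 ]
lid [0.68   0.1679 0.016 ]
knob [0.6798 0.1651 0.046 ]
tag [ 0.4541 -0.0013  0.05  ]
tagL [0.4543 0.0336 0.05  ]
tagR [ 0.4539 -0.037   0.05  ]
footback [ 0.4741 -0.0013  0.005 ]
cup [0.7254 0.0752 0.045 ]
jar [ 0.7308 -0.0862  0.055 ]
weight [0.5674 0.0051 0.03  ]
bottle side [0.6736 0.0059 0.154 ]
beaker side [ 0.6702 -0.1561  0.075 ]
knob side [0.6724 0.1766 0.046 ]
```

```bash
python3 -m jog '[[[402,-208,50],[0,0,25.3],0],[[402,-208,50],[0,0,25.3],0],[[402,-208,50],[0,0,25.3],0],[[402,-208,50],[0,0,25.3],0],[[402,-208,50],[0,0,25.3],0],[[402,-208,50],[0,0,25.3],0],[[402,-208,50],[0,0,25.3],0],[[402,-208,50],[0,0,25.3],0],[[402,-208,50],[0,0,25.3],0],[[402,-208,50],[0,0,25.3],0],[[402,-208,50],[0,0,25.3],0],[[402,-208,50],[0,0,25.3],0]]' && python3 -m jog '[[[0,0,0],[0,0,0],0],[[0,0,0],[0,0,0],0],[[0,0,0],[0,0,0],0]]'
python3 - <<'E'
from h import *
s=look('wrist','w1');look('side','s1',(250,0,640,250),1.5)
import pickle;pickle.dump(s,open('w1.pkl','wb'))
print(s['position'],s['tcp_rot'])
for p in((.5362,-.1302,.006),(.5251,-.3339,.006),(.5305,-.2315,.04)):print(wproj(p,s))
E
```

```text
time_s: 1.15
position: [0.5339, -0.2256, 0.1715]
tcp_rot: [[0.999, -0.043, 0.001], [-0.043, -0.999, 0.003], [0.0, -0.003, -1.0]]
force: [-1.0, -0.7, -0.9]
opening: 1.001
time_s: 1.4
position: [0.5301, -0.2329, 0.1726]
tcp_rot: [[0.999, -0.051, -0.0], [-0.051, -0.999, -0.0], [-0.0, 0.0, -1.0]]
force: [0.3, -0.0, -0.1]
opening: 1.002
[ 0.53012311 -0.23290075  0.17255224] [[ 9.98699671e-01 -5.09787265e-02 -3.69240052e-04]
 [-5.09788341e-02 -9.98699692e-01 -2.88125543e-04]
 [-3.54071653e-04  3.06574312e-04 -9.99999890e-01]]
(np.float64(224.89522994476712), np.float64(182.82525993658294))
(np.float64(407.4000590779584), np.float64(183.31718474854483))
(np.float64(315.4288372364994), np.float64(190.57804375437613))
```

View pics/w1.png

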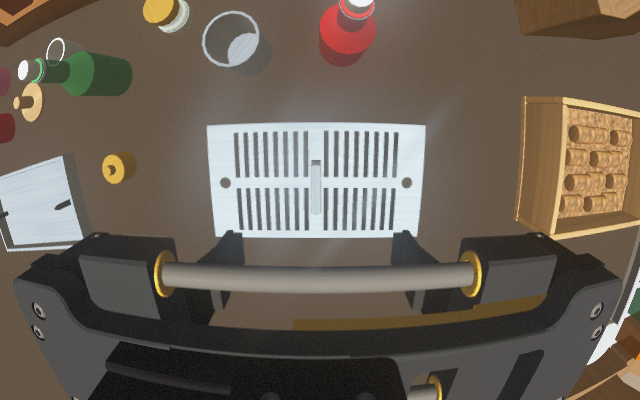

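View pics/s1.png

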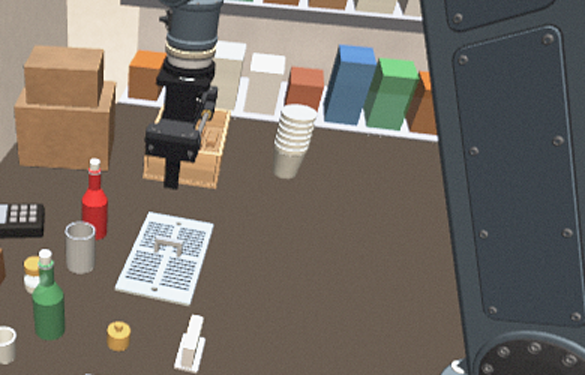

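The wrist view confirms the holes at (225,183) and (407,183) and the handle at (316,190), as predicted. The side view shows the gripper body is wide along the jaw direction. I'll grasp the grate now.

```bash
python3 -m jog '[[[0,0,40],[0,0,0],0],[[0,0,80],[0,0,0],0],[[0,0,115],[0,0,0],0],[[0,0,140],[0,0,0],0],[[0,0,157],[0,0,0],0],[[0,0,157],[0,0,0],0],[[0,0,157],[0,0,0],0]]' && python3 -m jog '[[[0,0,0],[0,0,0],1],[[0,0,0],[0,0,0],1],[[0,0,0],[0,0,0],1],[[0,0,0],[0,0,0],1],[[0,0,0],[0,0,0],1],[[0,0,0],[0,0,0],1],[[0,0,0],[0,0,0],1],[[0,0,0],[0,0,0],1],[[0,0,0],[0,0,0],1],[[0,0,0],[0,0,0],1]]'
```

```text
time_s: 2.08
position: [0.5299, -0.2327, 0.015]
tcp_rot: [[0.999, -0.052, -0.002], [-0.052, -0.999, 0.001], [-0.002, -0.001, -1.0]]
force: [0.5, -0.7, 0.5]
opening: 1.0
time_s: 2.92
position: [0.5308, -0.2318, 0.0155]
tcp_rot: [[0.999, -0.05, -0.0], [-0.05, -0.999, 0.0], [-0.0, -0.0, -1.0]]
force: [-0.8, -0.9, -0.3]
opening: 0.327
```

```bash
python3 -m jog '[[[0,0,0],[0,0,0],1],[[0,0,0],[0,0,0],1],[[0,0,0],[0,0,0],1],[[0,0,0],[0,0,0],1],[[0,0,0],[0,0,0],1],[[0,0,-20],[0,0,0],1],[[0,0,-45],[0,0,0],1],[[0,0,-75],[0,0,0],1],[[0,0,-100],[0,0,0],1],[[0,0,-115],[0,0,0],1],[[0,0,-120],[0,0,0],1],[[0,0,-120],[0,0,0],1]]'
python3 - <<'E'
from h import *
s=bot.read_state();print(s['opening'],s['position'],s['force']); print(shift((.5215,.2125,.135)), s['joint_positions'])
E
```

```text
time_s: 3.92
position: [0.5311, -0.2321, 0.1364]
tcp_rot: [[0.999, -0.05, 0.002], [-0.05, -0.999, -0.001], [0.002, 0.001, -1.0]]
force: [-0.2, -0.6, -3.7]
opening: 0.113
0.11344237410887051 [ 0.5311025  -0.23210757  0.13638052] [-0.16892888 -0.5787451  -3.65749877]
[ -31.66968672 -443.58349901    0.8436194 ] [-3.46443872e+01  3.31304301e+01  9.33820703e+01 -7.52497465e-03
  5.33778287e+01  5.82063269e+01]
```

```bash
python3 -m jog '[[[-1,-10,0],[0,0,0],1],[[-3,-30,0],[0,0,0],1],[[-5,-60,0],[0,0,0],1],[[-7,-95,0],[0,0,0],1],[[-9,-130,0],[0,0,0],1],[[-12,-165,0],[0,0,0],1],[[-14,-200,0],[0,0,0],1],[[-17,-235,0],[0,0,-1],1],[[-20,-270,0],[0,0,-2],1],[[-22,-305,0],[0,0,-3],1],[[-25,-340,0],[0,0,-4],1],[[-27,-370,0],[0,0,-5],1]]' && python3 -m jog '[[[-2,-25,0],[0,0,-0.7],1],[[-3,-45,0],[0,0,-1.2],1],[[-4,-60,0],[0,0,-1.5],1],[[-5,-70,0],[0,0,-1.7],1],[[-5,-72,0],[0,0,-1.7],1],[[-5,-72,0],[0,0,-1.7],1],[[-5,-72,0],[0,0,-1.7],1]]'
python3 - <<'E'
from h import *
import pickle
s=look('wrist','w2');look('top','t2',(150,180,290,300),4);pickle.dump(s,open('w2.pkl','wb'))
print(s['position'],s['tcp_rot'],s['opening'])
E
```

```text
time_s: 4.92
position: [0.5195, 0.1418, 0.1335]
tcp_rot: [[0.999, 0.039, -0.005], [0.039, -0.999, 0.0], [-0.005, -0.001, -1.0]]
force: [0.4, -0.7, -3.9]
opening: 0.109
time_s: 5.5
position: [0.5141, 0.2101, 0.1348]
tcp_rot: [[0.998, 0.067, -0.001], [0.067, -0.998, -0.001], [-0.002, 0.001, -1.0]]
force: [0.5, -1.1, -3.9]
opening: 0.114
[0.51407937 0.21010935 0.1348375 ] [[ 9.97758470e-01  6.69013815e-02 -1.49713958e-03]
 [ 6.69002491e-02 -9.97759353e-01 -7.94107859e-04]
 [-1.54691193e-03  6.92168831e-04 -9.99998564e-01]] 0.11429201340298953
```

View pics/w2.png

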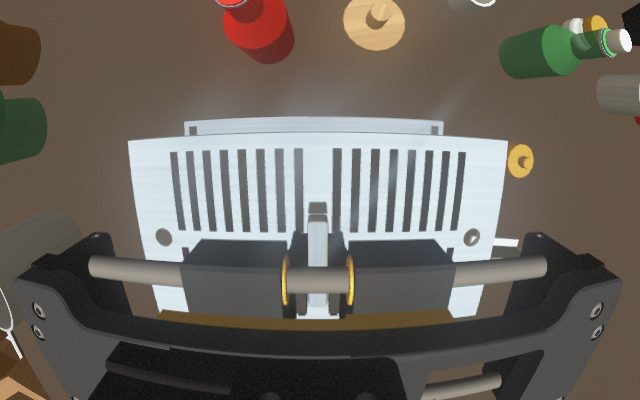

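```bash
python3 - <<'E'
from h import *
import pickle
np.set_printoptions(precision=4,suppress=True)
s=pickle.load(open('w2.pkl','rb'))
a,b=wray(164,237,.125,s),wray(472,237,.125,s);print('holes',a,b,'mid',(a+b)/2,'yaw',np.degrees(np.arctan2(-(a-b)[0],(a-b)[1])),np.linalg.norm(a-b))
th=np.radians(3.8);R=np.array([[np.cos(th),-np.sin(th)],[np.sin(th),np.cos(th)]]);c=np.array([.5215,.2125])
for y in(.12,-.12):
    p=c+R@[.065,y];print('exp backcorner',p,wproj([*p,.024],s))
im=cv2.imread('pics/w2.png')[95:265,120:520];cv2.imwrite('pics/w2z.png',cv2.resize(im,None,fx=2,fy=2,interpolation=cv2.INTER_CUBIC))
E
```

```text
holes [0.5086 0.31   0.125 ] [0.5219 0.1085 0.125 ] mid [0.5152 0.2093 0.125 ] yaw 3.7769373962771735 0.202006309181848
exp backcorner [0.5784 0.3365] (np.float64(184.7983372417894), np.float64(121.23299828708318))
exp backcorner [0.5943 0.0971] (np.float64(445.25799536946624), np.float64(120.95821252240351))
```

View pics/w2z.png

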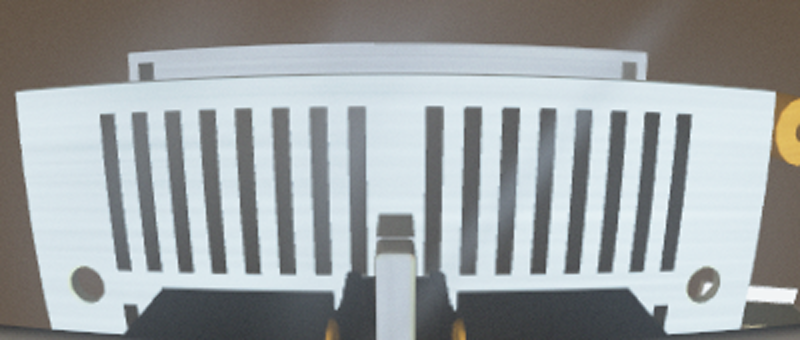

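```bash
python3 -m jog '[[[3,-1,0],[0,0,0],1],[[6.5,-3,0],[0,0,0],1],[[6.5,-3,20],[0,0,0],1],[[6.5,-3,40],[0,0,0],1],[[6.5,-3,58],[0,0,0],1],[[6.5,-3,68],[0,0,0],1],[[6.5,-3,68],[0,0,0],1],[[6.5,-3,68],[0,0,0],1],[[6.5,-3,68],[0,0,0],1]]'
python3 - <<'E'
from h import *
import pickle
np.set_printoptions(precision=4,suppress=True)
s=look('wrist','w3',(120,95,520,265),2);pickle.dump(s,open('w3.pkl','wb'))
print(s['position'],s['tcp_rot'][0,1])
E
```

```text
time_s: 6.35
position: [0.5219, 0.2143, 0.0684]
tcp_rot: [[0.998, 0.067, 0.002], [0.067, -0.998, 0.0], [0.002, -0.0, -1.0]]
force: [0.2, 0.2, -3.4]
opening: 0.11
[0.5219 0.2143 0.0684] 0.06688094531560458
```

View pics/w3.png

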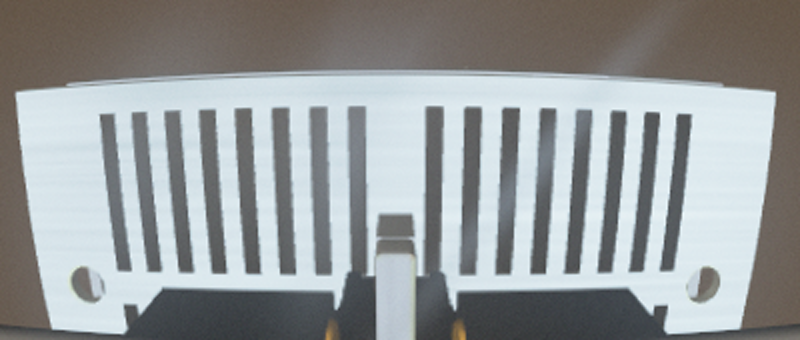

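```bash
python3 - <<'E'
from h import *
import pickle
np.set_printoptions(precision=4,suppress=True)
s=pickle.load(open('w3.pkl','rb'))
th=np.radians(3.8);R=np.array([[np.cos(th),-np.sin(th)],[np.sin(th),np.cos(th)]]);c=np.array([.521,.213])
z2=lambda p:((p[0]-120)*2,(p[1]-95)*2)
for y in(.12,-.12):
    p=c+R@[.065,y];print('backcorner',p,z2(wproj([*p,.024],s)))
for y in(.102,-.102):
    p=c+R@[0,y];print('pin tip/8below/low',[z2(wproj([*p,z],s)) for z in(.046,.038,.005)])
    g=s['position'][:2]+R@[0.0,y];print('hole top/bottom',[z2(wproj([*g,z],s)) for z in(.0589,.0529)])
im=cv2.imread('pics/w3.png');o=np.hstack([im[255:315,50:125],im[255:315,665:740]]);cv2.imwrite('pics/w3z.png',cv2.resize(o,None,fx=5,fy=5,interpolation=cv2.INTER_CUBIC))
E
```

```text
backcorner [0.5779 0.337 ] (np.float64(67.50808379593627), np.float64(84.3417599413475))
backcorner [0.5938 0.0976] (np.float64(725.9838344487632), np.float64(84.86363219502243))
pin tip/8below/low [(np.float64(102.99300041711086), np.float64(275.8927035019655)), (np.float64(112.1842446590137), np.float64(267.61464633735727)), (np.float64(145.21564057817744), np.float64(238.2870006008539))]
hole top/bottom [(np.float64(83.29966151097659), np.float64(287.36750298735126)), (np.float64(90.98740466324682), np.float64(280.518626131877))]
pin tip/8below/low [(np.float64(690.8167153230971), np.float64(275.84215571288445)), (np.float64(681.5232499792564), np.float64(267.59259827949677)), (np.float64(648.0913441855673), np.float64(238.34324100154942))]
hole top/bottom [(np.float64(704.2414235617105), np.float64(287.5749949646339)), (np.float64(696.5800294573432), np.float64(280.714326192013))]
```

View pics/w3z.png

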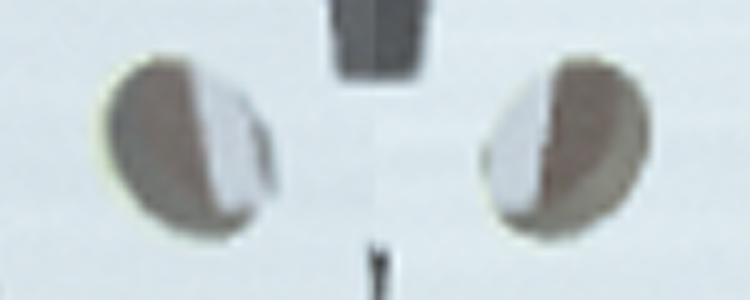

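```bash
python3 -m jog '[[[-0.9,0.4,0],[0,0,0],1],[[-0.9,0.4,5],[0,0,0],1],[[-0.9,0.4,10],[0,0,0],1],[[-0.9,0.4,14],[0,0,0],1],[[-0.9,0.4,18],[0,0,0],1],[[-0.9,0.4,22],[0,0,0],1],[[-0.9,0.4,25],[0,0,0],1],[[-0.9,0.4,27],[0,0,0],1],[[-0.9,0.4,28],[0,0,0],1],[[-0.9,0.4,28],[0,0,0],1]]'
python3 - <<'E'
from h import *
s=look('wrist','w4',(120,95,520,265),2)
print(s['position'],s['force'],s['moment'])
E
```

```text
time_s: 7.23
position: [0.5199, 0.2138, 0.0395]
tcp_rot: [[0.998, 0.067, -0.0], [0.067, -0.998, -0.0], [-0.0, 0.0, -1.0]]
force: [-0.1, -0.2, -4.3]
opening: 0.108
[0.51992736 0.21375591 0.03953584] [-0.11211934 -0.18796971 -4.29922496] [0.03444511 0.08715797 0.02228652]
```

View pics/w4.png

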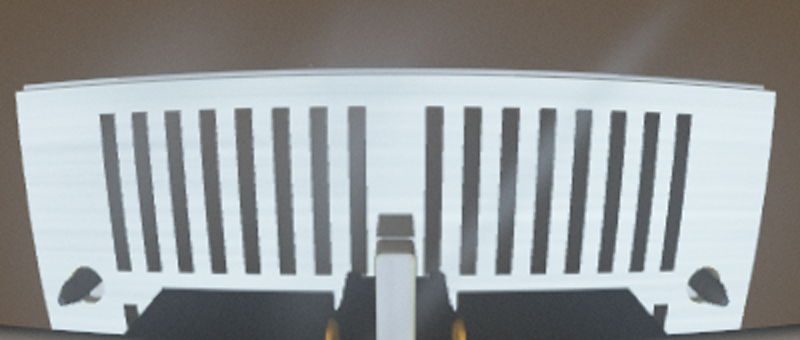

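Both pins show through the holes. Release it and go to the tag.

```bash
python3 -m jog '[[[0,0,0.5],[0,0,0],1],[[0,0,0.5],[0,0,0],0],[[0,0,0.5],[0,0,0],0],[[0,0,0.5],[0,0,0],0],[[0,0,0.5],[0,0,0],0],[[0,0,0.5],[0,0,0],0],[[0,0,0.5],[0,0,0],0],[[0,0,0.5],[0,0,0],0],[[0,0,-20],[0,0,0],0],[[0,0,-50],[0,0,0],0],[[0,0,-85],[0,0,0],0],[[0,0,-110],[0,0,0],0]]' && python3 -m jog '[[[0,0,0],[0,0,-5],0],[[-15,35,0],[0,0,-12],0],[[-30,70,0],[0,0,-19],0],[[-45,105,0],[0,0,-26],0],[[-60,140,0],[0,0,-33],0],[[-79,175,0],[0,0,-40],0],[[-79,210,0],[0,0,-47],0],[[-79,210,0],[0,0,-54],0],[[-79,210,0],[0,0,-61],0],[[-79,210,0],[0,0,-68],0],[[-79,210,0],[0,0,-75],0],[[-79,210,0],[0,0,-82],0]]' && python3 -m jog '[[[0,0,0],[0,0,-4.2],0],[[0,0,0],[0,0,-4.2],0],[[0,0,0],[0,0,-4.2],0],[[0,0,0],[0,0,-4.2],0]]'
python3 - <<'E'
from h import *
import pickle
np.set_printoptions(precision=4,suppress=True)
s=look('wrist','w5');pickle.dump(s,open('w5.pkl','wb'));look('top','t5')
t=cv2.imread('pics/t5.png');print(t.shape)
print(s['position'],s['tcp_rot'],s['joint_positions'])
for p in((.4545,.0337,.05),(.4545,-.0363,.05),(.572-.1,0,.005),(.5674,.0051,.03)):print(wproj(p,s))
E
```

```text
time_s: 8.28
position: [0.5205, 0.2139, 0.1517]
tcp_rot: [[0.998, 0.067, 0.002], [0.067, -0.998, 0.0], [0.002, -0.0, -1.0]]
force: [0.1, 0.0, 0.1]
opening: 0.866
time_s: 9.28
position: [0.4551, -0.0014, 0.1496]
tcp_rot: [[0.109, 0.994, 0.0], [0.994, -0.109, 0.0], [0.0, 0.0, -1.0]]
force: [-0.2, 0.2, 1.4]
opening: 0.999
time_s: 9.62
position: [0.4552, -0.001, 0.1496]
tcp_rot: [[0.043, 0.999, 0.0], [0.999, -0.043, 0.0], [0.0, 0.0, -1.0]]
force: [-0.3, -0.1, -0.0]
opening: 0.999
(400, 640, 3)
[ 0.4552 -0.001   0.1496] [[ 0.0428  0.9991  0.0001]
 [ 0.9991 -0.0428  0.    ]
 [ 0.      0.0001 -1.    ]] [-14.246   24.2118 110.1423   0.0039  45.639  -11.7936]
(np.float64(314.7681498977926), np.float64(160.80593866761575))
(np.float64(318.25423123787766), np.float64(237.09444409344331))
(np.float64(333.87292246195886), np.float64(185.98478854377532))
(np.float64(432.15348357369663), np.float64(183.46621788718375))
```

View pics/w5.png

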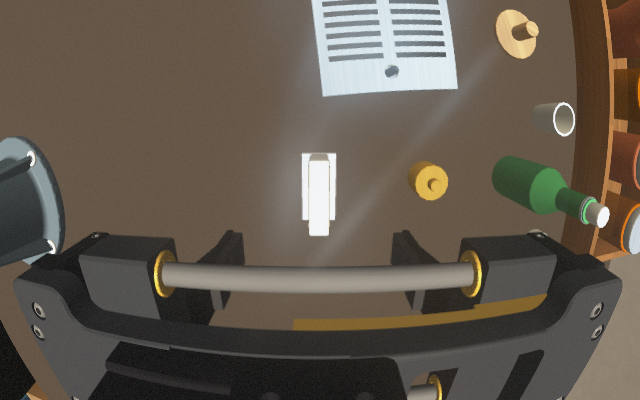

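```bash
python3 - <<'E'
from h import *
import pickle
np.set_printoptions(precision=4,suppress=True)
s=pickle.load(open('w5.pkl','rb'))
a,b=wray(319.5,161.5,.05,s),wray(318.7,235.5,.05,s);print(a,b,(a+b)/2,np.degrees(np.arctan2(-(a-b)[0],(a-b)[1])))
a,b=wray(302.5,153.5,.005,s),wray(335.5,153.5,.005,s);print(a,b,(a+b)/2)
print(wray(531,35,.016,s),wray(532,29,.046,s))
E
```

```text
[0.4585 0.0329 0.05  ] [ 0.455  -0.0347  0.05  ] [ 0.4567 -0.0009  0.05  ] -2.9784749433630684
[0.4419 0.0346 0.005 ] [0.4747 0.0332 0.005 ] [0.4583 0.0339 0.005 ]
[0.7012 0.1703 0.016 ] [0.6787 0.1675 0.046 ]
```

```bash
python3 -m jog '[[[0,1.5,35],[0,0,0],0],[[0,1.5,70],[0,0,0],0],[[0,1.5,100],[0,0,0],0],[[0,1.5,125],[0,0,0],0],[[0,1.5,135],[0,0,0],0],[[0,1.5,135],[0,0,0],1],[[0,1.5,135],[0,0,0],1],[[0,1.5,135],[0,0,0],1],[[0,1.5,135],[0,0,0],1],[[0,1.5,135],[0,0,0],1],[[0,1.5,135],[0,0,0],1],[[0,1.5,135],[0,0,0],1]]' && python3 -m jog '[[[0,0,0],[0,0,0],1],[[0,0,0],[0,0,0],1],[[0,0,0],[0,0,0],1],[[0,0,0],[0,0,0],1],[[0,0,0],[0,0,0],1],[[0,0,0],[0,0,0],1],[[0,0,0],[0,0,0],1],[[0,0,-15],[0,0,0],1],[[0,0,-40],[0,0,0],1],[[0,0,-60],[0,0,0],1],[[0,0,-60],[0,0,0],1],[[0,0,-60],[0,0,0],1]]'
python3 - <<'E'
from h import *
s=bot.read_state();print(shift((.4142,.2062,s['position'][2])),s['position'],s['opening'])
E
```

```text
time_s: 10.72
position: [0.4572, -0.0012, 0.0153]
tcp_rot: [[0.041, 0.999, 0.002], [0.999, -0.041, -0.0], [-0.0, 0.002, -1.0]]
force: [0.8, 0.4, -0.9]
opening: 0.556
time_s: 11.72
position: [0.4573, -0.0013, 0.0752]
tcp_rot: [[0.041, 0.999, 0.002], [0.999, -0.041, -0.001], [-0.001, 0.002, -1.0]]
force: [0.5, -0.1, -1.5]
opening: 0.202
[205.52086743 -51.62375074  -0.22619476] [ 0.45734142 -0.00126737  0.07524084] 0.20234479755921314
```

```bash
python3 -m jog '[[[10,-5,0],[0,0,0],1],[[35,-12,0],[0,0,-1],1],[[65,-20,0],[0,0,-2],1],[[100,-30,0],[0,0,-3],1],[[135,-40,0],[0,0,-4],1],[[170,-48,0],[0,0,-5],1],[[195,-51,0],[0,0,-6],1],[[205.5,-51.5,0],[0,0,-6.2],1],[[205.5,-51.5,0],[0,0,-6.2],1],[[205.5,-51.5,0],[0,0,-6.2],1],[[205.5,-51.5,30],[0,0,-6.2],1],[[205.5,-51.5,45],[0,0,-6.2],1]]' && python3 -m jog '[[[0,0,8],[0,0,0],1],[[0,0,13],[0,0,0],1],[[0,0,14.5],[0,0,0],1],[[0,0,14.5],[0,0,0],1],[[0,0,14.5],[0,0,0],1]]'
```

```text
time_s: 12.72
position: [0.4139, 0.2049, 0.0284]
tcp_rot: [[-0.065, 0.998, -0.0], [0.998, 0.065, -0.0], [-0.0, -0.0, -1.0]]
force: [-0.5, -0.1, -1.7]
opening: 0.2
time_s: 13.13
position: [0.4143, 0.206, 0.0156]
tcp_rot: [[-0.066, 0.998, 0.001], [0.998, 0.066, 0.0], [0.0, 0.001, -1.0]]
force: [-0.5, -0.7, -0.4]
opening: 0.204
```

```bash
python3 -m jog '[[[0,0,0],[0,0,0],0.7],[[0,0,0],[0,0,0],0.7],[[0,0,0],[0,0,0],0.7],[[0,0,0],[0,0,0],0.7],[[0,0,-20],[0,0,0],0.7],[[0,0,-55],[0,0,0],0.7],[[0,0,-90],[0,0,0],0],[[0,0,-130],[0,0,0],0],[[0,0,-170],[0,0,0],0],[[0,0,-170],[0,0,0],0]]'
python3 - <<'E'
from h import *
import pickle
np.set_printoptions(precision=4,suppress=True)
s=pickle.load(open('w1.pkl','rb'))
print('beaker',wray(231,39,.075,s),'red',wray(356,3,.154,s), wray(348,35,.05,s))
print('grnside',ray('side',283,205,.04))
s=bot.read_state();print(s['position'],s['joint_positions'],shift((.677,-.166,.2)))
E
```

```text
time_s: 13.97
position: [0.4182, 0.2077, 0.1918]
tcp_rot: [[-0.068, 0.998, 0.015], [0.998, 0.068, 0.004], [0.003, 0.015, -1.0]]
force: [-0.3, -0.5, -0.3]
opening: 0.519
beaker [ 0.6755 -0.1674  0.075 ] red [ 0.6714 -0.2626  0.154 ] [ 0.6771 -0.2681  0.05  ]
grnside [ 0.6777 -0.0034  0.04  ]
[0.4182 0.2077 0.1918] [ 12.6537  20.4937 106.7178   0.013   51.9101   8.7698] [-390.3243  233.0988   -5.6519]
```

```bash
python3 -m jog '[[[-15,9,0],[0,0,0],0],[[-45,27,0],[0,0,0],0],[[-80,48,0],[0,0,0],0],[[-115,69,0],[0,0,0],0],[[-150,91,0],[0,0,0],0],[[-185,112,0],[0,0,0],0],[[-220,134,0],[0,0,0],0],[[-255,155,0],[0,0,0],0],[[-290,176,0],[0,0,0],0],[[-325,198,0],[0,0,0],0],[[-360,219,0],[0,0,0],0],[[-380,231,0],[0,0,0],0]]' && python3 -m jog '[[[-9,6,0],[0,0,0],0],[[-9,6,0],[0,0,0],0],[[-9,6,0],[0,0,0],0],[[-9,6,0],[0,0,0],0]]'
python3 - <<'E'
from h import *
import pickle
np.set_printoptions(precision=4,suppress=True)
s=look('wrist','w6');pickle.dump(s,open('w6.pkl','wb'))
print(s['position'],s['tcp_rot'],s['joint_positions'],shift((.6765,-.1668,.041)))
print(wproj((.6765,-.1668,.075),s))
E
```

```text
time_s: 14.97
position: [0.6718, -0.1617, 0.1843]
tcp_rot: [[-0.065, 0.998, 0.002], [0.998, 0.065, -0.002], [-0.002, 0.002, -1.0]]
force: [1.1, 0.4, 0.2]
opening: 0.998
time_s: 15.3
position: [0.6748, -0.1637, 0.1845]
tcp_rot: [[-0.068, 0.998, -0.003], [0.998, 0.068, 0.002], [0.002, -0.002, -1.0]]
force: [1.0, 0.2, 0.1]
opening: 1.001
[ 0.6748 -0.1637  0.1845] [[-0.0684  0.9977 -0.0026]
 [ 0.9977  0.0684  0.0017]
 [ 0.0019 -0.0024 -1.    ]] [-22.8504  38.0022  73.1166   0.0358  69.0542 -26.7835] [ -3.4983   1.6244 143.7995]
(np.float64(319.42385713792737), np.float64(200.5776206970499))
```

View pics/w6.png

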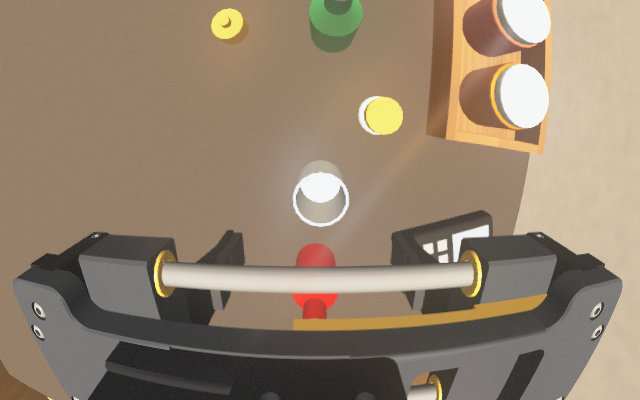

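Beaker rim seen at (320,200), as predicted. Pick it up.

```bash
python3 -m jog '[[[-3.5,1.6,35],[0,0,0],0],[[-3.5,1.6,70],[0,0,0],0],[[-3.5,1.6,105],[0,0,0],0],[[-3.5,1.6,130],[0,0,0],0],[[-3.5,1.6,143],[0,0,0],0],[[-3.5,1.6,143],[0,0,0],0],[[-3.5,1.6,143],[0,0,0],1],[[-3.5,1.6,143],[0,0,0],1],[[-3.5,1.6,143],[0,0,0],1],[[-3.5,1.6,143],[0,0,0],1],[[-3.5,1.6,143],[0,0,0],1],[[-3.5,1.6,143],[0,0,0],1]]' && python3 -m jog '[[[0,0,0],[0,0,0],1],[[0,0,0],[0,0,0],1],[[0,0,0],[0,0,0],1],[[0,0,-15],[0,0,0],1],[[0,0,-45],[0,0,0],1],[[0,0,-80],[0,0,0],1],[[0,0,-115],[0,0,0],1],[[0,0,-145],[0,0,0],1],[[0,0,-165],[0,0,0],1],[[0,0,-170],[0,0,0],1],[[0,0,-170],[0,0,0],1]]'
python3 - <<'E'
from h import *
np.set_printoptions(precision=4,suppress=True)
th=np.radians(3.8);R=np.array([[np.cos(th),-np.sin(th)],[np.sin(th),np.cos(th)]])
p=np.array([.521,.2134])+R@[0,-.052];print(p)
s=bot.read_state();print(s['position'],s['opening'],s['force'],shift((*p,s['position'][2])))
E
```

```text
time_s: 16.35
position: [0.6786, -0.1696, 0.0431]
tcp_rot: [[-0.067, 0.998, 0.001], [0.998, 0.067, -0.001], [-0.001, 0.001, -1.0]]
force: [0.3, 0.7, -0.3]
opening: 0.631
time_s: 17.27
position: [0.679, -0.1696, 0.2143]
tcp_rot: [[-0.067, 0.998, 0.004], [0.998, 0.067, -0.002], [-0.002, 0.004, -1.0]]
force: [-0.4, -0.0, -2.5]
opening: 0.592
[0.5244 0.1615]
[ 0.679  -0.1696  0.2143] 0.5916718599058378 [-0.4408 -0.04   -2.4607] [ 340.7702 -132.0463   -1.1439]
```

```bash
python3 -m jog '[[[12,-5,0],[0,0,0],1],[[36,-14,0],[0,0,0],1],[[68,-26,0],[0,0,0],1],[[104,-40,0],[0,0,0],1],[[140,-54,0],[0,0,0],1],[[176,-68,0],[0,0,0],1],[[212,-82,0],[0,0,0],1],[[248,-96,0],[0,0,0],1],[[284,-110,0],[0,0,0],1],[[312,-121,0],[0,0,0],1],[[330,-129,0],[0,0,0],1],[[338,-132,0],[0,0,0],1]]' && python3 -m jog '[[[0,0,0],[0,0,0],1],[[0,0,0],[0,0,0],1],[[0,0,35],[0,0,0],1],[[0,0,70],[0,0,0],1],[[0,0,100],[0,0,0],1],[[0,0,120],[0,0,0],1],[[0,0,120],[0,0,0],1],[[0,0,120],[0,0,0],1]]'
python3 - <<'E'
from h import *
np.set_printoptions(precision=4,suppress=True)
s=look('wrist','w7');look('top','t7')
print(s['position'],s['tcp_rot'][:,0],s['force'],shift((.5244,.1587,.0745)))
E
```

```text
time_s: 18.27
position: [0.5188, 0.162, 0.2096]
tcp_rot: [[-0.07, 0.997, -0.008], [0.998, 0.07, 0.0], [0.001, -0.008, -1.0]]
force: [0.0, -0.6, -1.4]
opening: 0.596
time_s: 18.93
position: [0.5238, 0.1576, 0.0908]
tcp_rot: [[-0.065, 0.998, -0.003], [0.998, 0.065, -0.001], [-0.0, -0.003, -1.0]]
force: [-0.4, 0.0, -1.3]
opening: 0.591
[0.5238 0.1576 0.0908] [-0.065   0.9979 -0.0003] [-0.3539  0.0114 -1.3454] [ 0.4212 -1.0578 18.5513]
```

```bash
python3 -m jog '[[[0,-0.5,8],[0,0,0],1],[[0,-0.5,14],[0,0,0],1],[[0,-0.5,17],[0,0,0],1],[[0,-0.5,17.5],[0,0,0],1],[[0,-0.5,17.5],[0,0,0],1],[[0,-0.5,17.5],[0,0,0],0],[[0,-0.5,17.5],[0,0,0],0],[[0,-0.5,17.5],[0,0,0],0],[[0,-0.5,17.5],[0,0,0],0],[[0,-0.5,17.5],[0,0,0],0],[[0,-0.5,17.5],[0,0,0],0]]' && python3 -m jog '[[[0,0,-20],[0,0,0],0],[[0,0,-55],[0,0,0],0],[[0,0,-90],[0,0,0],0],[[0,0,-110],[0,0,0],0],[[0,0,-110],[0,0,0],0],[[0,0,-110],[0,0,0],0]]'
python3 - <<'E'
from h import *
np.set_printoptions(precision=4,suppress=True)
import pickle
s=look('wrist','w8');pickle.dump(s,open('w8.pkl','wb'));print(s['position'],wproj((.5244,.1615,.105),s))
p=bot.read_state();print(shift((.679,.167,.185)),p['joint_positions'])
E
```

```text
time_s: 19.95
position: [0.5234, 0.1591, 0.0747]
tcp_rot: [[-0.067, 0.998, 0.0], [0.998, 0.067, 0.0], [0.0, 0.0, -1.0]]
force: [0.4, -0.1, -0.4]
opening: 0.949
time_s: 20.45
position: [0.5239, 0.1591, 0.1859]
tcp_rot: [[-0.067, 0.998, 0.003], [0.998, 0.067, 0.0], [0.0, 0.003, -1.0]]
force: [0.2, 0.4, -0.2]
opening: 0.997
[0.5239 0.1591 0.1859] (np.float64(317.8659686554756), np.float64(203.65723903845964))
[ -2.471  156.356   -0.5343] [ 5.1946 27.0555 95.7043  0.0001 57.2466  1.353 ]
```

View pics/w8.png

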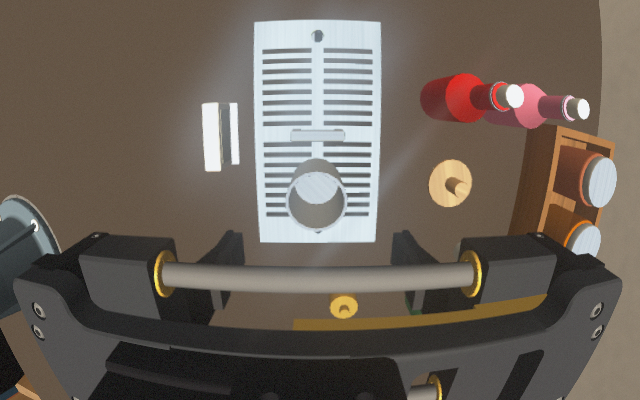

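```bash
python3 - <<'E'
from h import *
np.set_printoptions(precision=4,suppress=True)
import pickle
s=pickle.load(open('w8.pkl','rb'))
print('beaker',wray(316,201.5,.105,s),'lid disc',wray(450.5,183.5,.016,s),'knob',wray(459,188,.046,s))
print('boxfront z0 / .05',ray('top',280,122,0),ray('top',280,116,.05),'jarfront',ray('top',257,97,.1),ray('top',215,98,.1))
print('redL',ray('top',155+40/2.4,125+117/2.4,.154))
# lid knob in side
E
```

```text
beaker [0.5228 0.1632 0.105 ] lid disc [0.6798 0.1692 0.016 ] knob [0.6764 0.171  0.046 ]
boxfront z0 / .05 [0.7959 0.0836 0.    ] [0.7942 0.0782 0.05  ] jarfront [0.8174 0.1185 0.1   ] [0.8161 0.2017 0.1   ]
redL [0.6572 0.2627 0.154 ]
```

```bash
python3 -m jog '[[[0,15,0],[0,0,3],0],[[-1,45,0],[0,0,7],0],[[-1,80,0],[0,0,11],0],[[-1,115,0],[0,0,14],0],[[-1,142,0],[0,0,14],0],[[-1.4,155.5,0],[0,0,14],0],[[-1.4,155.5,0],[0,0,14],0],[[-1.4,155.5,0],[0,0,14],0],[[-1.4,155.5,0],[0,0,14],0]]'
python3 - <<'E'
from h import *
np.set_printoptions(precision=4,suppress=True)
import pickle
s=look('wrist','w9');pickle.dump(s,open('w9.pkl','wb'));print(s['position'],s['tcp_rot'][:,0],wproj((.679,.168,.016),s),wproj((.679,.168,.046),s))
im=cv2.imread('pics/w9.png');cv2.imwrite('pics/w9z.png',cv2.resize(im[20:300,200:440],None,fx=2,fy=2))
hsv=cv2.cvtColor(im,cv2.COLOR_BGR2HSV);m=cv2.inRange(hsv,(8,40,120),(28,200,255));m[230:]=0
n,l,st,c=cv2.connectedComponentsWithStats(m)
for i in range(1,n):
    if st[i,4]>150:print(st[i],c[i])
E
```

```text
time_s: 21.25
position: [0.6761, 0.168, 0.1826]
tcp_rot: [[0.176, 0.984, -0.005], [0.984, -0.176, -0.0], [-0.001, -0.005, -1.0]]
force: [-0.4, -0.8, 0.3]
opening: 0.998
[0.6761 0.168  0.1826] [ 0.1763  0.9843 -0.0013] (np.float64(320.77230996365967), np.float64(182.10710058707622)) (np.float64(320.9141913770085), np.float64(188.89469059926842))
[  426     0   214   230 32385] [559.8715 115.1193]
[ 273   21  141  186 7570] [326.8863 118.7964]
```

View pics/w9z.png

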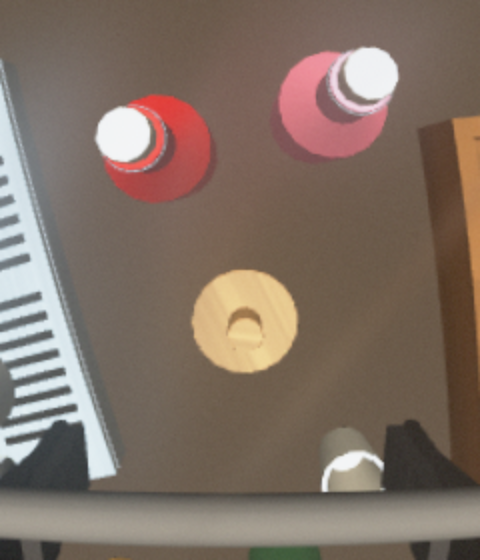

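```bash
python3 -m jog '[[[2.3,4.3,35],[0,0,0],0],[[2.3,4.3,70],[0,0,0],0],[[2.3,4.3,105],[0,0,0],0],[[2.3,4.3,135],[0,0,0],0],[[2.3,4.3,153],[0,0,0],0],[[2.3,4.3,161.5],[0,0,0],0],[[2.3,4.3,161.5],[0,0,0],0],[[2.3,4.3,161.5],[0,0,0],1],[[2.3,4.3,161.5],[0,0,0],1],[[2.3,4.3,161.5],[0,0,0],1],[[2.3,4.3,161.5],[0,0,0],1],[[2.3,4.3,161.5],[0,0,0],1]]' && python3 -m jog '[[[0,0,0],[0,0,0],1],[[0,0,0],[0,0,0],1],[[0,0,0],[0,0,0],1],[[0,0,0],[0,0,0],1],[[0,0,0],[0,0,0],1],[[0,0,0],[0,0,0],1],[[0,0,0],[0,0,0],1],[[0,0,0],[0,0,0],1],[[0,0,0],[0,0,0],1]]'
```

```text
time_s: 22.3
position: [0.6839, 0.1697, 0.0245]
tcp_rot: [[0.176, 0.984, 0.002], [0.984, -0.176, 0.0], [0.001, 0.002, -1.0]]
force: [-0.8, -0.2, -0.8]
opening: 0.704
time_s: 23.05
position: [0.6831, 0.1695, 0.0229]
tcp_rot: [[0.176, 0.984, -0.0], [0.984, -0.176, -0.0], [-0.0, -0.0, -1.0]]
force: [0.5, 0.2, -0.6]
opening: 0.201
```

```bash
python3 -m jog '[[[0,0,-15],[0,0,0],1],[[0,0,-45],[0,0,0],1],[[0,0,-80],[0,0,0],1],[[0,0,-115],[0,0,0],1],[[0,0,-145],[0,0,0],1],[[-2,-10,-160],[0,0,0],1],[[-8,-35,-160],[0,0,0],1],[[-16,-70,-160],[0,0,0],1],[[-24,-105,-160],[0,0,0],1],[[-31,-136,-160],[0,0,0],1],[[-35,-156,-160],[0,0,0],1],[[-35,-156,-160],[0,0,0],1]]' && python3 -m jog '[[[0,0,0],[0,0,0],1],[[0,0,0],[0,0,0],1],[[0,0,20],[0,0,0],1],[[0,0,30],[0,0,0],1],[[0,0,30],[0,0,0],1],[[0,0,30],[0,0,0],1]]'
python3 - <<'E'
from h import *
np.set_printoptions(precision=4,suppress=True)
import pickle
s=look('wrist','w10');pickle.dump(s,open('w10.pkl','wb'));print(s['position'],s['opening'],s['tcp_rot'][:,0],s['force'],shift((.5232,.1625,.1179)))
im=cv2.imread('pics/w10.png');cv2.imwrite('pics/w10z.png',cv2.resize(im[120:300,200:440],None,fx=3,fy=3,interpolation=cv2.INTER_CUBIC))
for p in((.5232,.1625,.105),):print(wproj(p,s))
p=s['position'];print('lid disc if centred',wproj((p[0],p[1],p[2]-.0229+.016),s))
E
```

```text
time_s: 24.05
position: [0.5173, 0.1627, 0.1839]
tcp_rot: [[0.175, 0.984, -0.006], [0.985, -0.175, -0.0], [-0.001, -0.006, -1.0]]
force: [-0.4, -0.3, 0.5]
opening: 0.197
time_s: 24.55
position: [0.5237, 0.1625, 0.1523]
tcp_rot: [[0.177, 0.984, -0.002], [0.984, -0.177, -0.0], [-0.0, -0.002, -1.0]]
force: [0.6, 0.1, -0.0]
opening: 0.2
[0.5237 0.1625 0.1523] 0.20006815539634334 [ 0.1767  0.9843 -0.0004] [ 0.6395  0.0569 -0.0443] [-0.2239 -0.8309 34.9948]
(np.float64(316.7299268992207), np.float64(220.45827826848515))
lid disc if centred (np.float64(317.19950621612696), np.float64(243.5738910837635))
```

View pics/w10z.png

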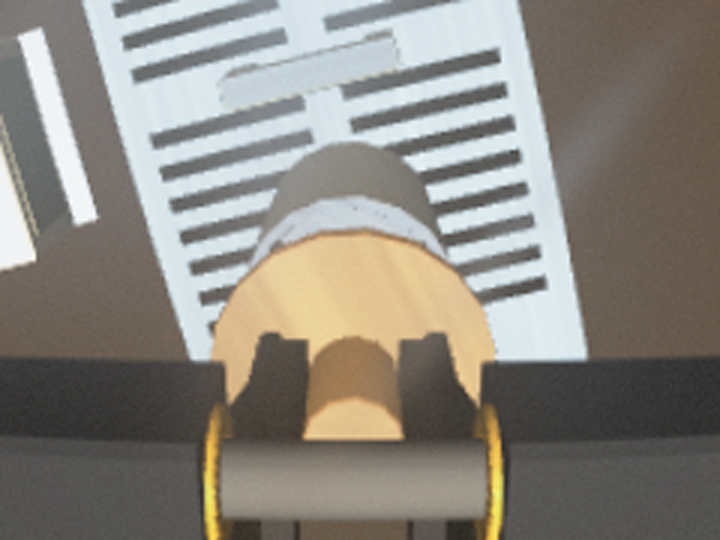

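```bash
python3 - <<'E'
from h import *
import pickle
s=pickle.load(open('w10.pkl','rb'));p=s['position'];t=s['tcp_rot'][:,0];y=s['tcp_rot'][:,1]
z=lambda q:((q[0]-200)*3,(q[1]-120)*3)
print('disc top edge',z(wproj(np.r_[p[:2]+.029*t[:2],p[2]-.0069],s)))
b=np.array([.5232,.1625])
for e in(.026*t[:2],.026*t[:2]*.707+.026*.707*y[:2],.026*t[:2]*.707-.026*.707*y[:2]):print('rim far/45',z(wproj(np.r_[b+e,.105],s)))
print('base far',z(wproj(np.r_[b+.026*t[:2],.03],s)))
E
```

```text
disc top edge (np.float64(351.52867488543075), np.float64(229.32126358315904))
rim far/45 (np.float64(350.09168633181196), np.float64(195.20021925515687))
rim far/45 (np.float64(428.9733305630501), np.float64(227.1107506623248))
rim far/45 (np.float64(271.32809156974537), np.float64(227.0488183209735))
base far (np.float64(351.2268743680645), np.float64(138.80280737708267))
```

```bash
python3 -m jog '[[[-0.5,-0.8,10],[0,0,0],1],[[-0.5,-0.8,18],[0,0,0],1],[[-0.5,-0.8,24],[0,0,0],1],[[-0.5,-0.8,29],[0,0,0],1],[[-0.5,-0.8,32],[0,0,0],1],[[-0.5,-0.8,33.5],[0,0,0],1],[[-0.5,-0.8,34.5],[0,0,0],1],[[-0.5,-0.8,34.5],[0,0,0],1],[[-0.5,-0.8,34.5],[0,0,0],1]]' && python3 -m jog '[[[0,0,0],[0,0,0],0],[[0,0,0],[0,0,0],0],[[0,0,0],[0,0,0],0],[[0,0,0],[0,0,0],0],[[0,0,0],[0,0,0],0],[[0,0,0],[0,0,0],0],[[0,0,-20],[0,0,0],0],[[0,0,-50],[0,0,0],0],[[0,0,-80],[0,0,0],0],[[0,0,-110],[0,0,0],0],[[0,0,-110],[0,0,0],0],[[0,0,-110],[0,0,0],0]]'
python3 - <<'E'
from h import *
import pickle
np.set_printoptions(precision=4,suppress=True)
s=look('wrist','w11');pickle.dump(s,open('w11.pkl','wb'));look('top','t11')
print(s['position'],s['tcp_rot'][:,0],s['joint_positions'])
print('lid pred',wproj((.5232,.1625,.111),s),'bottle',shift((.678,.004,.21)))
im=cv2.imread('pics/w11.png');hsv=cv2.cvtColor(im,cv2.COLOR_BGR2HSV);m=cv2.inRange(hsv,(8,40,120),(28,200,255));m[235:]=0
n,l,st,c=cv2.connectedComponentsWithStats(m)
for i in range(1,n):
    if st[i,4]>150:print(st[i],c[i],wray(*(st[i][:2]+st[i][2:4]/2),.111,s))
E
```

```text
time_s: 25.35
position: [0.5227, 0.1623, 0.1187]
tcp_rot: [[0.176, 0.984, 0.0], [0.984, -0.176, 0.0], [0.0, 0.0, -1.0]]
force: [-1.0, 0.0, -0.3]
opening: 0.196
time_s: 26.35
position: [0.5237, 0.1624, 0.2305]
tcp_rot: [[0.176, 0.984, 0.005], [0.984, -0.176, 0.0], [0.001, 0.005, -1.0]]
force: [0.3, -0.6, -1.0]
opening: 0.971
[0.5237 0.1624 0.2305] [0.1763 0.9843 0.0013] [ 5.5526 23.6483 92.8495 -0.0018 63.2266 15.7083]
lid pred (np.float64(316.2254001574177), np.float64(194.25268162664756)) bottle [-128.1098  181.8489   17.5595]
[  520     0   120   235 17280] [596.7005 112.7623] [0.8479 0.2016 0.111 ]
[ 286  164   61   60 2807] [315.7385 193.5985] [0.5235 0.1627 0.111 ]
[470 208  19  20 265] [478.5585 218.0113] [0.6894 0.1065 0.111 ]
```

```bash
python3 -m jog '[[[-10,14,0],[0,0,0],0],[[-30,42,0],[0,0,0],0],[[-52,73,0],[0,0,0],0],[[-75,105,0],[0,0,0],0],[[-98,137,0],[0,0,0],0],[[-116,163,0],[0,0,0],0],[[-126,177,0],[0,0,0],0],[[-128.5,181,0],[0,0,0],0],[[-128.5,181,0],[0,0,0],0],[[-128.5,181,0],[0,0,0],0],[[-128.5,181,0],[0,0,0],0]]'
python3 - <<'E'
from h import *
import pickle
np.set_printoptions(precision=4,suppress=True)
s=look('wrist','w12');pickle.dump(s,open('w12.pkl','wb'))
print(s['position'],s['tcp_rot'][:,0],'pred stopper',wproj((.678,.004,.154),s))
im=cv2.imread('pics/w12.png');hsv=cv2.cvtColor(im,cv2.COLOR_BGR2HSV)
def blobs(m,z,a=60):
    m[235:]=0;n,l,st,c=cv2.connectedComponentsWithStats(m)
    for i in range(1,n):
        if st[i,4]>a:print(st[i],c[i],wray(*c[i],z,s))
print('white');blobs(cv2.inRange(hsv,(0,0,190),(180,50,255)),.154)
print('green');blobs(cv2.inRange(hsv,(45,70,20),(85,255,220)),.05,200)
E
```

```text
time_s: 27.37
position: [0.6766, 0.005, 0.2278]
tcp_rot: [[0.175, 0.985, -0.003], [0.985, -0.175, 0.001], [0.0, -0.003, -1.0]]
force: [0.4, -0.4, 1.2]
opening: 1.003
[0.6766 0.005  0.2278] [0.1753 0.9845 0.0003] pred stopper (np.float64(319.4921752836232), np.float64(209.96448711729278))
white
[ 115    0  120  145 7149] [178.9224  67.9301] [0.5884 0.1395 0.154 ]
[ 450   24   51   57 2199] [474.7381  52.1883] [0.8255 0.1131 0.154 ]
[ 86  46  17  51 491] [93.9267 71.4542] [0.5004 0.1665 0.154 ]
[113  48   7  18  89] [115.9326  56.0449] [0.5284 0.171  0.154 ]
[334  93  34  34 655] [348.6962 110.7908] [0.7132 0.0769 0.154 ]
[ 462  103   48   58 2161] [485.0708 131.7524] [0.8255 0.0462 0.154 ]
[ 466  182   45   52 1815] [488.232  207.5124] [ 0.8256 -0.0208  0.154 ]
[310 197  22  22 372] [320.25   207.5027] [0.679  0.0059 0.154 ]
[357 220  31  15 230] [370.5957 226.2435] [ 0.7168 -0.0172  0.154 ]
green
[ 298  156   45   46 1177] [320.0229 178.2591] [0.6795 0.0072 0.05  ]
```

```bash
python3 -m jog '[[[1.2,2.2,25],[0,0,0],0],[[1.2,2.2,55],[0,0,0],0],[[1.2,2.2,85],[0,0,0],0],[[1.2,2.2,110],[0,0,0],0],[[1.2,2.2,122],[0,0,0],0],[[1.2,2.2,126],[0,0,0],0],[[1.2,2.2,126],[0,0,0],0],[[1.2,2.2,126],[0,0,0],1],[[1.2,2.2,126],[0,0,0],1],[[1.2,2.2,126],[0,0,0],1],[[1.2,2.2,126],[0,0,0],1],[[1.2,2.2,126],[0,0,0],1]]' && python3 -m jog '[[[0,0,0],[0,0,0],1],[[0,0,0],[0,0,0],1],[[0,0,0],[0,0,0],1],[[0,0,0],[0,0,0],1],[[0,0,0],[0,0,0],1],[[0,0,0],[0,0,0],1],[[0,0,0],[0,0,0],1],[[0,0,0],[0,0,0],1],[[0,0,0],[0,0,0],1]]'
```

```text
time_s: 28.42
position: [0.6809, 0.0045, 0.1036]
tcp_rot: [[0.176, 0.984, 0.002], [0.984, -0.176, -0.0], [0.0, 0.002, -1.0]]
force: [0.8, 0.4, 0.4]
opening: 0.706
time_s: 29.17
position: [0.6799, 0.0048, 0.1024]
tcp_rot: [[0.176, 0.984, -0.001], [0.984, -0.176, 0.0], [-0.0, -0.001, -1.0]]
force: [-0.4, -0.1, 0.6]
opening: 0.236
```

```bash
python3 -m jog '[[[0,0,0],[0,0,0],1],[[0,0,0],[0,0,0],1],[[0,0,-10],[0,0,0],1],[[0,0,-30],[0,0,0],1],[[0,0,-60],[0,0,0],1],[[0,0,-90],[0,0,0],1],[[0,0,-120],[0,0,0],1],[[0,0,-145],[0,0,0],1],[[0,0,-160],[0,0,0],1],[[0,0,-165],[0,0,0],1],[[0,0,-165],[0,0,0],1],[[0,0,-165],[0,0,0],1]]'
python3 - <<'E'
from h import *
np.set_printoptions(precision=4,suppress=True)
th=np.radians(3.8);R=np.array([[np.cos(th),-np.sin(th)],[np.sin(th),np.cos(th)]])
p=np.array([.521,.2134])+R@[0,.052];print(p)
s=bot.read_state();print(s['position'],s['opening'],s['force'],shift((*p,s['position'][2])))
E
```

```text
time_s: 30.17
position: [0.6798, 0.0047, 0.2667]
tcp_rot: [[0.176, 0.984, -0.001], [0.984, -0.176, 0.0], [-0.0, -0.001, -1.0]]
force: [-0.1, 1.3, -3.2]
opening: 0.236
[0.5176 0.2653]
[0.6798 0.0047 0.2667] 0.2362888965069771 [-0.0708  1.3388 -3.228 ] [ 227.8739 -205.6526    0.2648]
```

```bash
python3 -m jog '[[[6,-5,0],[0,0,0],1],[[18,-16,0],[0,0,0],1],[[38,-34,0],[0,0,0],1],[[60,-54,0],[0,0,0],1],[[83,-75,0],[0,0,0],1],[[106,-96,0],[0,0,0],1],[[129,-117,0],[0,0,0],1],[[152,-138,0],[0,0,0],1],[[175,-158,0],[0,0,0],1],[[197,-178,0],[0,0,0],1],[[213,-193,0],[0,0,0],1],[[222,-201,0],[0,0,0],1]]' && python3 -m jog '[[[5,-4.6,0],[0,0,0],1],[[5,-4.6,0],[0,0,0],1],[[5,-4.6,0],[0,0,0],1],[[5,-4.6,25],[0,0,0],1],[[5,-4.6,55],[0,0,0],1],[[5,-4.6,85],[0,0,0],1],[[5,-4.6,105],[0,0,0],1],[[5,-4.6,115],[0,0,0],1],[[5,-4.6,118],[0,0,0],1],[[5,-4.6,118],[0,0,0],1]]'
```

```text
time_s: 31.17
position: [0.5176, 0.2616, 0.2664]
tcp_rot: [[0.173, 0.985, -0.004], [0.985, -0.173, 0.0], [-0.0, -0.004, -1.0]]
force: [-0.0, -1.0, -2.1]
opening: 0.238
time_s: 32.0
position: [0.5188, 0.2636, 0.1492]
tcp_rot: [[0.178, 0.984, -0.0], [0.984, -0.178, -0.0], [-0.0, -0.0, -1.0]]
force: [0.6, -0.2, -2.1]
opening: 0.233
```

```bash
python3 -m jog '[[[0,0,5],[0,0,0],1],[[0,0,10],[0,0,0],1],[[0,0,13.5],[0,0,0],1],[[0,0,15.5],[0,0,0],1],[[0,0,16.5],[0,0,0],1],[[0,0,16.5],[0,0,0],1],[[0,0,16.5],[0,0,0],1]]' && python3 -m jog '[[[0,0,0],[0,0,0],0],[[0,0,0],[0,0,0],0],[[0,0,0],[0,0,0],0],[[0,0,0],[0,0,0],0],[[0,0,0],[0,0,0],0],[[0,0,0],[0,0,0],0],[[0,0,0],[0,0,0],0],[[0,0,0],[0,0,0],0],[[0,0,-20],[0,0,0],0],[[0,0,-50],[0,0,0],0],[[0,0,-80],[0,0,0],0],[[0,0,-110],[0,0,0],0]]' && python3 -m jog '[[[-40,0,0],[0,0,0],0],[[-80,0,0],[0,0,0],0],[[-120,0,0],[0,0,0],0],[[-160,0,0],[0,0,0],0],[[-200,0,0],[0,0,0],0],[[-240,0,0],[0,0,0],0],[[-280,0,0],[0,0,0],0],[[-320,0,0],[0,0,0],0],[[-320,0,0],[0,0,0],0],[[-320,0,0],[0,0,0],0]]'
python3 - <<'E'
from h import *
look('top','tf');look('side','sf')
a=cv2.imread('pics/tf.png')[130:310,130:360];b=cv2.imread('pics/sf.png')[160:400,230:430]
a=cv2.resize(a,None,fx=1.9,fy=1.9,interpolation=cv2.INTER_CUBIC);b=cv2.resize(b,None,fx=1.8,fy=1.8,interpolation=cv2.INTER_CUBIC)
o=np.zeros((max(a.shape[0],b.shape[0]),a.shape[1]+b.shape[1],3),np.uint8);o[:a.shape[0],:a.shape[1]]=a;o[:b.shape[0],a.shape[1]:]=b
cv2.imwrite('pics/final.png',o);print(o.shape)
E
```

```text
time_s: 32.58
position: [0.5181, 0.2645, 0.1332]
tcp_rot: [[0.176, 0.984, 0.0], [0.984, -0.176, 0.0], [0.0, 0.0, -1.0]]
force: [-0.3, 0.0, -3.6]
opening: 0.236
time_s: 33.58
position: [0.5177, 0.2642, 0.2439]
tcp_rot: [[0.176, 0.984, -0.001], [0.984, -0.176, -0.0], [-0.001, -0.001, -1.0]]
force: [0.8, 0.8, -0.0]
opening: 0.979
time_s: 34.42
position: [0.4615, -0.0527, 0.2432]
tcp_rot: [[0.182, 0.983, 0.0], [0.983, -0.182, 0.0], [0.0, 0.0, -1.0]]
force: [-0.1, 0.1, -0.6]
opening: 0.997
(432, 797, 3)
```

View pics/final.png

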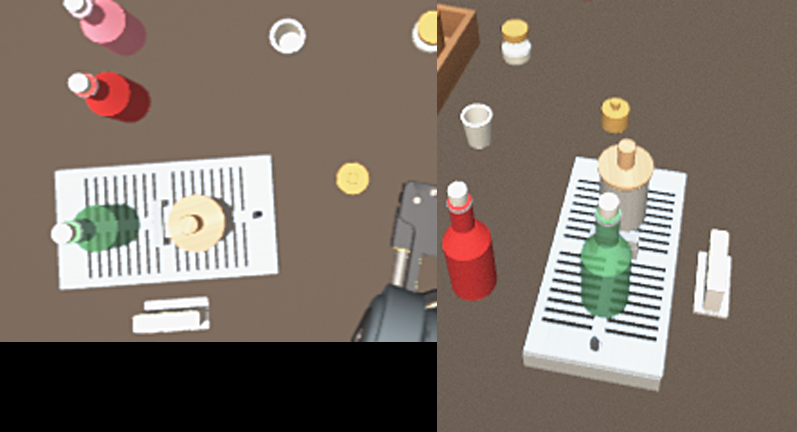

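The final view shows the grate flat with a pin through the hole. The bottle stands left of the handle, the lidded beaker right, and the tag upright in front; the bystanders are undisturbed. One numeric check, then hand in.

```bash
python3 - <<'E'
from h import *
np.set_printoptions(precision=4,suppress=True)
th=np.radians(3.8);R=np.array([[np.cos(th),-np.sin(th)],[np.sin(th),np.cos(th)]])
for n,u,v,z in(('bottle',62,233,.184),('lid',196,223,.111),('knob',190,224,.141),('tag',167,322,.05),('tagL',133,324,.05),('tagR',201,319,.05),('cup',288,35,.045),('weight',352,178,.03)):
    p=ray('top',130+u/1.9,130+v/1.9,z);print(n,p,R.T@(p[:2]-[.521,.2134]))
c=[ray('top',130+u/1.9,130+v/1.9,.03) for u,v in((54,171),(270,155),(278,274),(61,289))];m=np.mean(c,0)
print('grate',m,R.T@(m[:2]-[.521,.2134]))
s=bot.read_state();print(s['qvel'].round(2),s['time_s']);bot.hand_in()
E
```

```text
bottle [0.5176 0.2631 0.184 ] [-0.0001  0.0499]
lid [0.5224 0.1601 0.111 ] [-0.0021 -0.0533]
knob [0.5229 0.1589 0.141 ] [-0.0017 -0.0545]
tag [0.4144 0.2042 0.05  ] [-0.107  -0.0021]
tagL [0.4124 0.2407 0.05  ] [-0.1065  0.0344]
tagR [0.4173 0.1678 0.05  ] [-0.1065 -0.0386]
cup [0.7261 0.0754 0.045 ] [ 0.1955 -0.1513]
weight [0.5675 0.0054 0.03  ] [ 0.0326 -0.2106]
grate [0.5201 0.2125 0.03  ] [-0.0009 -0.0008]
[ 1.93  0.1   0.04 -0.13 -0.2  -0.12] 34.5167
the job is handed in; nothing more can be done
```

The sample place is set up and the job is handed in at about 34.5 s; it gave no verdict. I laid the grate over both pins, stood the tag in front, put the beaker right of the handle with its lid on, and placed the bottle on the left.

My last checks, measured from the final top picture in the tray's frame:

| Part | Measured | Limit |
|---|---|---|
| Grate | within 1 mm of centred | 6 mm |
| Bottle | x 0, y +50 mm | x ±20, y 34 to 70 mm |
| Lid (on the beaker) | x −2, y −53 mm | x ±20, y −34 to −70 mm (beaker's) |
| Tag | x −107, y −2 mm, parallel to the tray's edge | x −87 to −127, y ±20 mm |

- **Bystanders:** the cup and weight were within about 1 mm of where they started. The jar looked undisturbed in the picture, but I did not measure it at the end.
- **Pins:** I saw both pins through their holes just before letting go of the grate.
- **Lid:** it sits flat and centred in the pictures, but I did not measure its height on the beaker separately.
- **Arm:** its base joint was still settling at about 2 degrees/s when I handed in, clear of everything.

No check failed or disagreed.

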